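# Tuck the cover into the sprung instrument tray

## Robot

A 6-joint arm with a two-finger parallel gripper is mounted at the origin on the work surface. World frame = base frame: x ahead of the robot, y to its left, z up, the work surface at z = 0. Lengths are in mm, angles in degrees, forces in N, time in s.
With the tool pointing down it reaches from about 300 to 875 mm from the base axis. Payload 4.2 kg.
Tool frame: the origin (TCP) lies midway between the tips of the shut fingers; the grasp point (between the pads) lies ctrl.hold_point_z behind it (ctrl.hold_point_z is the distance from the TCP to the grasp point, in mm); z points along the fingers, y is the direction in which the jaws open and shut (so a half turn about z gives the same grasp; the last joint's range is limited). The gripper opens to 85 mm and grips with 20 to 120 N. Pads are 22 mm wide; open, the fingers measure 114 mm over their backs; the gripper's body (76 mm by 85 mm) begins 54 mm behind the grasp point. The pads swing forward as they close: fully open they stand 13 mm farther back than shut.
Start: joints at [67.323, 18.312, 89.639, -0, 72.044, -1.146], TCP at [211.037, 534.887, 231.338] pointing down, gripper open.
Joint ranges: [-177.97, 177.97], [-48.28, 115.42], [12.27, 149.76], [-77.06, 257.06], [2.81, 150.46], [-146.56, 146.56]. Speed limits (degrees/s): [147.25, 147.25, 180, 180, 180, 180].

## Interface

Orientations are given as [roll, pitch, yaw] about the fixed x, y, z axes, in that order (R = Rz(yaw) Ry(pitch) Rx(roll)).
In Python, from station import telemetry, imaging, workorder, ctrl gives the robot as it stands.
- The arm moves only by the shell command python3 -m crank 'ROWS' [FORCE]. ROWS is JSON, a list of rows, each an object with "dr": the turn, a rotation vector about the tool's x, y, z in degrees, a list of three; "travel": the shift along the tool's x, y, z in mm, a list of three; "fingers": the gripper command: -1 is fully open, 1 is shut, values between are in proportion. A call has 1 to 10 rows; each row shifts and turns the commanded pose from where the row before left it, along the tool's axes as they then stand; what a row does not reach is not made up. A row lasts 1/12 s, in which the tool goes at most 41.7 mm and 7.16 degrees, less where a joint would pass 70% of its speed; a pose out of reach is approached as far as the arm can. A call is refused whole if a number of a shift passes 41.7 or a number of a turn 7.16, either way. A call with a gripper value outside its range is refused whole. The fingers move at their own pace and stop on an object; FORCE is the grip in N (left out, the last holds). Time passes only in rows, so rows that do not move let the fingers close. It gives the time, the measured TCP pose, the force and the opening at its end, in the units of the state.
- telemetry.state(): the state, without advancing time (a new reading comes with each control period).
- imaging.get_image(name): name is "side" or "top" or "wrist"; returns the picture (420x560x3 uint8, blue, green, red); there is no depth.
- imaging.calibration(name): a dict with "K" (3x3 intrinsics, pixels), "world_to_cam" (4x4, takes a point from world to camera coordinates). Camera axes: x right, y down, z forward; pixel columns grow to the right and rows downward; lengths in mm; the calibration is good to about 2 mm. The wrist camera is an equidistant fisheye: a pixel r from the principal point sees the ray r / f radians off the axis. A picture is of the moment at which its call begins: read the wrist's pose just before it. calibration takes no time and is no camera call; for the wrist camera it gives the pose at the moment of the call.
- workorder.sign_off(): hands the job in, once; it reports no verdict.
The state is a dict: "time_s": time; "qpos": joint angles; "joint_vel": joint speeds; "effort": joint torques, N m; "ee_pos": TCP position; "tcp_rot": TCP orientation; "wrist_force": force on the tool from outside, world axes, zero at the start; "torque": the same for the moment, N m; "gripper_width": finger opening in mm.
Only numpy, scipy, OpenCV 4.12 (cv2) and the standard library are available. Lean on these libraries where they do the work, as an engineer would, in place of code of your own. Each camera call takes 0.05 s, during which the arm holds its last target. There are 200 camera calls.

## Task

Close the instrument tray over the tongue depressor: hold the green cover tilted, tuck its lower edge under the tray's deep lip and push back the sprung bar there, then level the cover down into the tray and let the bar push its other edge under the catch. Leave the cover lying flat and fully home, released, with the depressor still inside, and leave the mug, pill tube and thermometer where they are.

Things in the scene. Friction and masses are not known exactly. Their poses are not given: they have to be found in the camera images.
- tray: White plastic tray, 213 x 108 mm, fixed to the plank. Origin: centre of its underside; x lengthwise from the deep blue lip (-x end, towards the robot) to the blue catch (+x end), z up. A ledge 26 mm above the underside, the cover's seat, surrounds a well with its floor 4 mm up. Side walls: inner faces at y = +-48 mm, 6 mm thick, tops 34 mm up. Offsets below are in this frame, mm.
- tray_lip (a point): Middle of the lower free edge of the deep lip, at (-66.5, 0, 41) in the tray's frame; axes as the tray's. The lip's underside is 15 mm over the ledge, its top 46 mm up; it reaches from here back to the tray's end at x = -106.5. The opening between lip and catch (159 mm) is shorter than the cover.
- tray_catch (a point): Middle of the lower free edge of the catch, at (92.5, 0, 36) in the tray's frame; axes as the tray's. The catch overhangs the end wall (inner face x = 98.5) by 6 mm; its underside is 10 mm over the ledge, its top 50 mm up. With the cover's lower edge on the ledge under the lip, a tilt of 9 to 16 degrees clears the catch and fits under the lip.
- tray_seat (a point): Where cover_center lies with the cover home, its edge against the end wall under the catch: (8.5, 0, 46) in the tray's frame; sideways play +-3 mm. Axes as the tray's.
- bar (a joint): Orange sprung bar under the deep lip, 90 mm wide, 11 mm high, just above the ledge. 0 m: relaxed, face at x = -78.5 mm in the tray's frame; grows as pushed towards -x, to a hard stop at 0.014 m (face at -92.5). Spring: 2 N at first, 9 N at the stop; 3.5 N with the cover home (0.003 m). It must go back over 9 mm for the cover's other edge to pass down inside the catch.
- cover_center (a point): Green plastic cover, loose, about 170 g: flat plate 180 (x) x 90 (y) x 6 mm with a black upright grip rib in the middle of its top, 16 (x) x 56 (y) mm and 34 mm high, so 40 mm high in all. The point is the centre of the whole, 20 mm above the underside; x along the plate, z up. The two ends are alike. It starts flat on the plank.
- depressor_center (a point): Steel tongue depressor, loose, 140 x 18 x 4 mm, lying along the tray in its well; centre of the blade. It is already where it belongs.
- mug_center (a point): White ceramic mug, 80 mm wide, 92 mm high, handle on one side; the point is half-way up on its axis. Bystander.
- pill_tube_center (a point): Purple plastic pill tube with white lid, 42 mm wide, 96 mm high, standing; the point is half-way up. Bystander.
- thermometer_center (a point): Grey infrared thermometer lying on its side, 140 mm long barrel with a 100 mm grip, 36 mm high; the point is the middle of the barrel, 18 mm up. Bystander.
Things that resemble listed ones, but are neither listed nor needed, are in the scene too. Of the things that look like the part that bears depressor_center, the smaller one is meant.

How it is judged (in metres and radians):
On the way:
1. the cover is held tilted with its lower edge under the deep lip, pressing back the bar (x of cover_center in the frame of tray between -0.02 and 0.02 m and y of cover_center in the frame of tray between -0.015 and 0.015 m and z of cover_center in the frame of tray below 0.085 m and angle between the y axis of cover_center and the y axis of tray, either way round below 0.15 rad and angle between cover_center's own z axis and vertical above 0.07 rad and value of joint bar above 0.001 m), for 0.1 s.
At the end, for the whole second after the job is handed in: The cover lies level (within 1.7 degrees) on the ledge (height within 2.5 mm), its catch-end edge under the catch against the wall (lengthwise within 3 mm, sideways within 6 mm), the bar sprung back to under 6 mm and still, the depressor in the well beneath it (x of cover_center in the frame of tray between 0.0055 and 0.0115 m and y of cover_center in the frame of tray between -0.006 and 0.006 m and z of cover_center in the frame of tray between 0.0435 and 0.0485 m and angle between cover_center's own z axis and vertical below 0.03 rad and value of joint bar below 0.006 m and velocity of joint bar between -0.01 and 0.01 m/s and z of depressor_center in the frame of tray between 0 and 0.022 m and horizontal distance between depressor_center and tray below 0.05 m); the robot touches nothing.
It fails at once if the mug is moved more than 25 mm or tipped (distance of mug_center from where it was at the start of the episode above 0.025 m or angle between mug_center's own z axis and vertical above 0.4 rad).
It fails at once if the pill tube is moved more than 25 mm or tipped (distance of pill_tube_center from where it was at the start of the episode above 0.025 m or angle between pill_tube_center's own z axis and vertical above 0.4 rad).
It fails at once if the thermometer is moved more than 25 mm (distance of thermometer_center from where it was at the start of the episode above 0.025 m).
It also fails if it takes over 45 s, if anything falls off the work surface, if the arm or the gripper's body presses on something with over 40 N, if the wrist force passes 120 N, or if a joint passes its speed limit or range.

## Working session

There is one attempt and no reset: what is moved stays moved. The work goes in short steps, Python scripts to look and compute and a shell command to move; the robot and the scene stay as the last step left them, time stands still between calls to the robot, and variables do not carry over. Pictures are saved under pics/ and viewed, about 8 in all and at most 12, crops included, and the job is handed in when it is done.

```bash
ls; mkdir -p pics
python3 - <<'E'
from station import telemetry, imaging, workorder, ctrl
import cv2,numpy as np
print(telemetry.state(), ctrl.hold_point_z)
a=imaging.get_image("side");b=imaging.get_image("top")
cv2.imwrite("pics/side0.png",a);cv2.imwrite("pics/top0.png",b)
for n in("side","top","wrist"):
    c=imaging.calibration(n);print(n,np.round(c["K"],2).tolist(),np.round(c["world_to_cam"],4).tolist())
E
```

```text
pics
{'time_s': 0.0, 'qpos': array([ 6.73226027e+01,  1.83513983e+01,  8.97087811e+01,  1.14087306e-03,
        7.20458274e+01, -1.14610369e+00]), 'joint_vel': array([-0.0401736 , -0.051204  ,  0.02797813, -0.00357696,  0.09865142,
        0.02333686]), 'effort': array([-1.48885978e-03, -4.15520668e+01, -2.34159029e+01, -3.29835748e-04,
        8.33944971e-03,  2.43911792e-06]), 'ee_pos': array([210.83053938, 534.40940613, 230.46862461]), 'tcp_rot': array([-1.79894036e+02, -3.20478749e-03,  1.58468351e+02]), 'wrist_force': array([ 0.26608259,  0.05011729, -0.23804447]), 'torque': array([-0.00966196, -0.06857411, -0.03969761]), 'gripper_width': 85.43627928811881} 18.700000000000003
side [[410.29, 0.0, 278.53], [0.0, 410.29, 202.78], [0.0, 0.0, 1.0]] [[0.9936, -0.113, 0.0033, -487.6471], [-0.0639, -0.5852, -0.8084, 78.8558], [0.0933, 0.803, -0.5886, 1067.3273], [0.0, 0.0, 0.0, 1.0]]
top [[447.28, 0.0, 284.6], [0.0, 447.28, 216.49], [0.0, 0.0, 1.0]] [[-0.0286, -0.9996, -0.004, 30.8461], [-0.9937, 0.0288, -0.1085, 520.2554], [0.1086, 0.0009, -0.9941, 1146.2767], [0.0, 0.0, 0.0, 1.0]]
wrist [[325.19, 0.0, 275.29], [0.0, 325.19, 206.98], [0.0, 0.0, 1.0]] [[0.3666, 0.9304, -0.0028, -572.7476], [0.8827, -0.3468, 0.3172, -41.9501], [0.2942, -0.1188, -0.9483, 380.3957], [0.0, 0.0, 0.0, 1.0]]
```

View pics/side0.png

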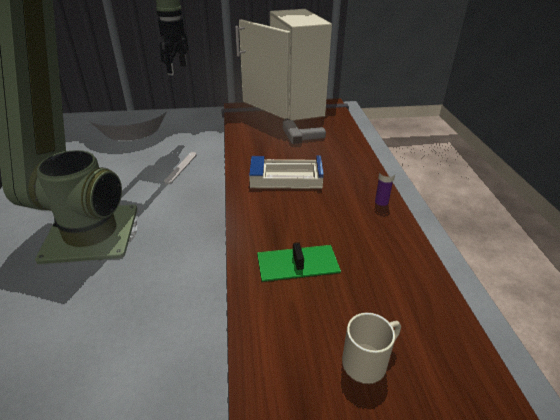

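View pics/top0.png

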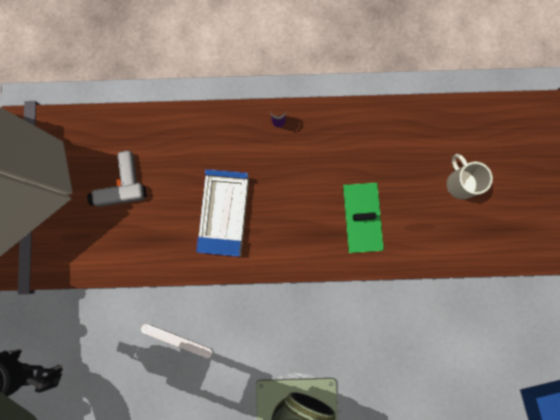

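Side view: the cover is at (298,262), the tray at (287,173) with its lip on the left, and the depressor lookalike at (182,165) lying off the plank. Top view: the cover is at (363,217), the tray at (223,213) with the lip at the bottom (y≈247), the mug at (468,180), the tube at (279,121) and the thermometer at (120,188). The only green plate is the cover, and the only white and blue tray is the one on the plank. Next I'll triangulate.

```bash
cat > h.py <<'E'
from station import telemetry, imaging, ctrl
import cv2,numpy as np
from scipy.spatial.transform import Rotation as R
def ray(c,uv,fish=False):
    K,T=np.array(c["K"]),np.array(c["world_to_cam"])
    p=(np.array(uv,float)-K[:2,2])/K[0,0]
    if fish:
        r=np.linalg.norm(p); d=np.r_[p/max(r,1e-9)*np.sin(r),np.cos(r)]
    else: d=np.r_[p,1]
    return -T[:3,:3].T@T[:3,3], T[:3,:3].T@(d/np.linalg.norm(d))
def onplane(c,uv,z,fish=False):
    o,d=ray(c,uv,fish); return o+d*(z-o[2])/d[2]
def tri(rays):
    A=sum(np.eye(3)-np.outer(d,d) for o,d in rays); b=sum((np.eye(3)-np.outer(d,d))@o for o,d in rays)
    return np.linalg.solve(A,b)
def proj(c,p,fish=False):
    K,T=np.array(c["K"]),np.array(c["world_to_cam"]); q=T[:3,:3]@np.array(p,float)+T[:3,3]
    if fish:
        n=np.linalg.norm(q[:2]); return K[:2,2]+K[0,0]*np.arctan2(n,q[2])*q[:2]/n
    return (K@q)[:2]/q[2]
def mask(im,name):
    h=cv2.cvtColor(im,cv2.COLOR_BGR2HSV)
    lo,hi={"green":((45,120,50),(75,255,255)),"blue":((100,120,60),(125,255,255)),"orange":((5,150,100),(22,255,255))}[name]
    return cv2.inRange(h,lo,hi)
def blobs(m,amin=30):
    cs,_=cv2.findContours(m,cv2.RETR_EXTERNAL,cv2.CHAIN_APPROX_NONE)
    return sorted([c for c in cs if cv2.contourArea(c)>amin],key=cv2.contourArea,reverse=True)
def quad(c):
    hull=cv2.convexHull(c)
    return cv2.approxPolyN(hull,4,ensure_convex=True).reshape(-1,2)
E
python3 - <<'E'
from h import *
C={n:imaging.calibration(n) for n in("side","top")}
I={n:cv2.imread(f"pics/{n}0.png") for n in C}
for n in C:
    m=mask(I[n],"green"); m=cv2.morphologyEx(m,cv2.MORPH_CLOSE,np.ones((9,9)))
    q=quad(blobs(m)[0]);print(n,"green",q.tolist())
    for z in(6,20,30,40):
        w=np.array([onplane(C[n],p,z)[:2] for p in q]);print(z,w.round(0).tolist(),"ctr",w.mean(0).round(1), np.linalg.norm(w-np.roll(w,1,0),axis=1).round(0))
    for b in blobs(mask(I[n],"blue"))[:4]: print(n,"blue",cv2.contourArea(b),quad(b).tolist())
E
```

```text
side green [[341, 272], [261, 281], [256, 252], [330, 244]]
6 [[612.0, -214.0], [426.0, -222.0], [421.0, -125.0], [607.0, -116.0]] ctr [ 516.5 -169.2] [ 98. 186.  97. 186.]
20 [[607.0, -227.0], [425.0, -235.0], [421.0, -140.0], [603.0, -131.0]] ctr [ 513.9 -183.4] [ 96. 182.  95. 183.]
30 [[604.0, -237.0], [425.0, -244.0], [420.0, -151.0], [600.0, -142.0]] ctr [ 512.1 -193.5] [ 94. 180.  93. 180.]
40 [[601.0, -246.0], [424.0, -253.0], [420.0, -162.0], [597.0, -153.0]] ctr [ 510.3 -203.6] [ 93. 177.  92. 177.]
side blue 212.0 [[264, 156], [262, 175], [249, 174], [251, 156]]
top green [[384, 250], [348, 253], [342, 184], [377, 182]]
6 [[426.0, -245.0], [421.0, -149.0], [607.0, -141.0], [610.0, -236.0]] ctr [ 516. -193.] [184.  96. 186.  95.]
20 [[426.0, -242.0], [421.0, -147.0], [604.0, -140.0], [607.0, -233.0]] ctr [ 514.6 -190.5] [181.  95. 184.  93.]
30 [[426.0, -240.0], [421.0, -146.0], [603.0, -138.0], [605.0, -231.0]] ctr [ 513.6 -188.8] [180.  94. 182.  93.]
40 [[425.0, -238.0], [420.0, -145.0], [601.0, -137.0], [603.0, -229.0]] ctr [ 512.5 -187. ] [178.  93. 181.  92.]
top blue 563.0 [[240, 241], [238, 255], [196, 252], [198, 237]]
top blue 555.5 [[559, 419], [539, 419], [534, 397], [559, 391]]
top blue 155.5 [[246, 173], [246, 178], [206, 174], [206, 169]]
```

Run:
```python
from h import *
c=imaging.calibration("top")
for q,z in (([[240,241],[238,255],[196,252],[198,237]],66),([[246,173],[246,178],[206,174],[206,169]],70)):
    w=np.array([onplane(c,p,z)[:2] for p in q]);print(w.round(0).tolist(),w.mean(0).round(1))
for n,uv,z in(("mug",(469,180),112),("tube",(279,121),116),("th",(120,193),56)):print(n,onplane(c,uv,z).round())
```

```text
[[458.0, 130.0], [423.0, 136.0], [433.0, 242.0], [471.0, 236.0]] [446.2 186.1]
[[631.0, 111.0], [618.0, 112.0], [632.0, 214.0], [645.0, 214.0]] [631.4 162.7]
mug [ 589. -439.  112.]
tube [751.  23. 116.]
th [591. 439.  56.]
```

Measured so far: plank z≈20, cover centre ≈(514,-190) at yaw ≈2.5°, tray ≈(532,175) at yaw ≈-7.2°. I'll turn and go over the tray for a close look.

```bash
python3 -m crank '[{"dr":[0,0,6.8],"travel":[0,0,0],"fingers":-1},{"dr":[0,0,6.8],"travel":[0,0,0],"fingers":-1},{"dr":[0,0,6.8],"travel":[0,0,0],"fingers":-1},{"dr":[0,0,6.8],"travel":[0,0,0],"fingers":-1},{"dr":[0,0,6.8],"travel":[0,0,0],"fingers":-1},{"dr":[0,0,6.8],"travel":[0,0,0],"fingers":-1},{"dr":[0,0,6.8],"travel":[0,0,0],"fingers":-1},{"dr":[0,0,6.8],"travel":[0,0,0],"fingers":-1},{"dr":[0,0,6.8],"travel":[0,0,0],"fingers":-1},{"dr":[0,0,6.8],"travel":[0,0,0],"fingers":-1}]' 80
python3 -m crank '[{"dr":[0,0,6.8],"travel":[0,0,0],"fingers":-1},{"dr":[0,0,0],"travel":[-23,27,4],"fingers":-1},{"dr":[0,0,0],"travel":[-23,27,4],"fingers":-1},{"dr":[0,0,0],"travel":[-23,27,4],"fingers":-1},{"dr":[0,0,0],"travel":[-23,27,4],"fingers":-1},{"dr":[0,0,0],"travel":[-23,27,4],"fingers":-1},{"dr":[0,0,0],"travel":[-23,27,4],"fingers":-1}]'
python3 -m crank '[{"dr":[0,0,0],"travel":[-23,27,4],"fingers":-1},{"dr":[0,0,0],"travel":[-23,27,4],"fingers":-1},{"dr":[0,0,0],"travel":[-23,27,5],"fingers":-1},{"dr":[0,0,0],"travel":[-23,27,5],"fingers":-1},{"dr":[0,0,0],"travel":[-23,27,5],"fingers":-1},{"dr":[0,0,0],"travel":[-23,27,5],"fingers":-1},{"dr":[0,0,0],"travel":[-23,30,5],"fingers":-1},{"dr":[0,0,0],"travel":[0,0,0],"fingers":-1},{"dr":[0,0,0],"travel":[0,0,0],"fingers":-1}]'
python3 - <<'E'
from h import *
import json
s=telemetry.state();print(s["ee_pos"],s["tcp_rot"],s["time_s"])
c=imaging.calibration("wrist");im=imaging.get_image("wrist");cv2.imwrite("pics/w1.png",im)
json.dump({k:np.array(v).tolist() for k,v in c.items() if k in("K","world_to_cam")},open("w1.json","w"))
E
```

```text
time_s: 0.93
ee_pos: [210.9, 534.6, 230.8]
tcp_rot: [-180.0, 0.1, 90.1]
wrist_force: [-0.3, 0.4, -0.4]
gripper_width: 85.1
time_s: 1.52
ee_pos: [357.5, 378.3, 206.9]
tcp_rot: [-180.0, 0.0, 83.7]
wrist_force: [0.5, 0.2, -0.3]
gripper_width: 85.5
time_s: 2.27
ee_pos: [530.5, 197.2, 173.3]
tcp_rot: [-179.9, 0.0, 83.5]
wrist_force: [-0.6, 0.6, -0.4]
gripper_width: 85.3
[530.50366097 197.15802464 173.31414798] [-1.79897499e+02  3.26433940e-02  8.34674526e+01] 2.2667
```

View pics/w1.png

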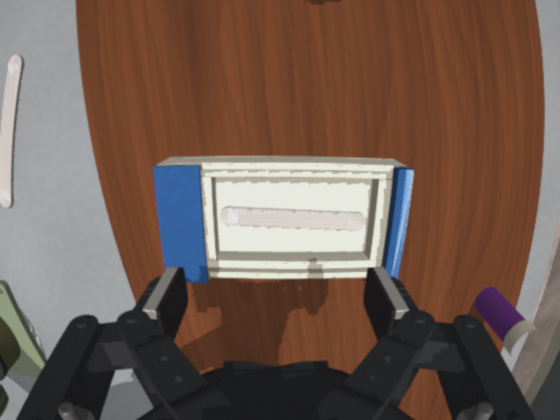

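The wrist view shows the lip with its corners near (157,168), (200,166), (208,281), the catch on the right at (387–412,168–277), and the depressor at (292,218) in the well. Now the numbers.

Run:
```python
from h import *
import json
c=json.load(open("w1.json"));im=cv2.imread("pics/w1.png")
for b,z in zip(blobs(mask(im,"blue"))[:2],(66,70)):
    q=quad(b);w=np.array([onplane(c,p,z,True)[:2] for p in q]);print(q.tolist(),w.round(1).tolist(),w.mean(0).round(1), np.linalg.norm(w-np.roll(w,1,0),axis=1).round(1))
    x,y,ww,hh=cv2.boundingRect(b)
    # left/right edge lines in world at z
    m=np.zeros(im.shape[:2],np.uint8);cv2.drawContours(m,[b],-1,255,-1)
    for side in("L","R"):
        P=[]
        for r in range(y+12,y+hh-12,3):
            xs=np.where(m[r])[0];P.append(onplane(c,((xs[0]-.5) if side=="L" else xs[-1]+.5,r),z,True)[:2])
        P=np.array(P);vx,vy,x0,y0=cv2.fitLine(P.astype(np.float32),cv2.DIST_HUBER,0,.01,.01).ravel()
        print(side,"dir",np.degrees(np.arctan2(vy,vx)).round(2),"pt",x0.round(1),y0.round(1))
h=cv2.cvtColor(im,cv2.COLOR_BGR2HSV)
crop=im[150:295,145:425];cv2.imwrite("pics/w1c.png",cv2.resize(crop,None,fx=2.8,fy=2.8,interpolation=cv2.INTER_CUBIC))
```

```text
[[199, 166], [208, 297], [163, 265], [153, 166]] [[473.8, 234.8], [457.6, 112.9], [422.2, 150.1], [434.7, 240.3]] [447.1 184.5] [ 39.4 123.   51.3  91.1]
L dir 83.17 pt 428.6 188.7
R dir 82.99 pt 467.6 186.0
[[407, 168], [399, 291], [382, 264], [394, 168]] [[640.1, 216.4], [636.8, 98.9], [618.4, 131.5], [628.6, 217.3]] [631. 166.] [ 11.6 117.5  37.4  86.5]
L dir 83.14 pt 623.3 170.6
R dir 88.57 pt 636.2 169.2
```

View pics/w1c.png

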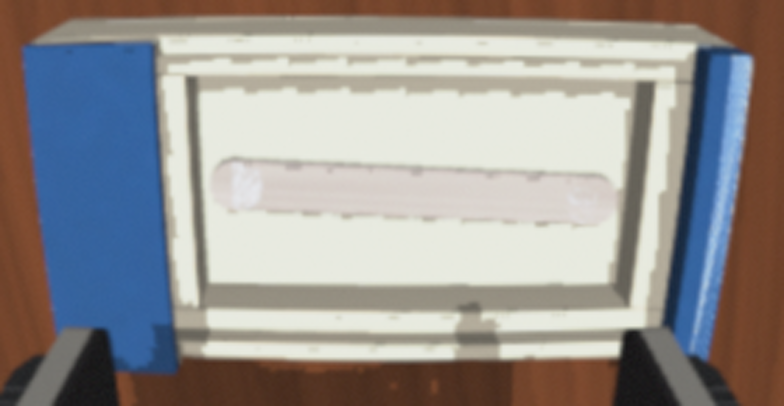

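Run:
```python
from h import *
import json
c=json.load(open("w1.json"))
T=np.array(c["world_to_cam"]);print("cam",-T[:3,:3].T@T[:3,3])
a=np.radians(-6.95);ex=np.array([np.cos(a),np.sin(a)]);ey=np.array([-ex[1],ex[0]])
o0=np.array([532,175.])
def rel(uv,z):
    w=onplane(c,uv,z,True)[:2]-o0;return (w@ex).round(1),(w@ey).round(1)
P=lambda x,y:(145+x/2.8,150+y/2.8)
for n,uv,z in (("lip+y",P(155,43),66),("lip-y",P(178,372),66),("wall outer+",P(430,38),54),("wall outer-",P(430,358),54),("wall in+",P(430,54),54),("wall in-",P(430,343),54),
 ("lip edge",P(165,200),61),("lip back",P(38,200),66),("catch low edge",P(686,200),56),("catch top edge",P(716,200),70),("catch back",P(739,200),70),("dep",P(415,192),28)):
    print(n,np.round(uv,1),rel(uv,z),rel(uv,z+5))
```

```text
cam [540.05430502 277.14657539 315.14233195]
lip+y [200.4 165.4] (np.float64(-63.9), np.float64(52.9)) (np.float64(-62.7), np.float64(53.9))
lip-y [208.6 282.9] (np.float64(-64.3), np.float64(-54.8)) (np.float64(-63.1), np.float64(-51.6))
wall outer+ [298.6 163.6] (np.float64(14.5), np.float64(52.1)) (np.float64(14.2), np.float64(53.0))
wall outer- [298.6 277.9] (np.float64(18.0), np.float64(-55.0)) (np.float64(17.6), np.float64(-52.0))
wall in+ [298.6 169.3] (np.float64(14.6), np.float64(47.3)) (np.float64(14.3), np.float64(48.3))
wall in- [298.6 272.5] (np.float64(17.8), np.float64(-49.2)) (np.float64(17.4), np.float64(-46.3))
lip edge [203.9 221.4] (np.float64(-64.9), np.float64(3.4)) (np.float64(-63.7), np.float64(5.3))
lip back [158.6 221.4] (np.float64(-104.4), np.float64(4.6)) (np.float64(-102.4), np.float64(6.6))
catch low edge [390.  221.4] (np.float64(98.1), np.float64(2.5)) (np.float64(96.2), np.float64(4.4))
catch top edge [400.7 221.4] (np.float64(102.6), np.float64(7.8)) (np.float64(100.4), np.float64(9.8))
catch back [408.9 221.4] (np.float64(110.4), np.float64(7.8)) (np.float64(108.0), np.float64(9.7))
dep [293.2 218.6] (np.float64(12.8), np.float64(-5.6)) (np.float64(12.5), np.float64(-3.8))
```

Tray origin ≈(534.4,173.7), yaw -6.95°. On to the cover.

```bash
python3 -m crank '[{"dr":[0,0,0],"travel":[-20,1,0],"fingers":-1},{"dr":[0,0,0],"travel":[-38,3,0],"fingers":-1},{"dr":[0,0,0],"travel":[-38,3,0],"fingers":-1},{"dr":[0,0,0],"travel":[-38,3,0],"fingers":-1},{"dr":[0,0,0],"travel":[-38,3,0],"fingers":-1},{"dr":[0,0,0],"travel":[-38,3,0],"fingers":-1},{"dr":[0,0,0],"travel":[-38,3,0],"fingers":-1},{"dr":[0,0,0],"travel":[-38,3,0],"fingers":-1},{"dr":[0,0,0],"travel":[-38,3,0],"fingers":-1},{"dr":[0,0,0],"travel":[-38,2,0],"fingers":-1}]'
python3 -m crank '[{"dr":[0,0,-4.5],"travel":[0,0,0],"fingers":-1},{"dr":[0,0,-4.5],"travel":[0,0,0],"fingers":-1},{"dr":[0,0,0],"travel":[0,0,0],"fingers":-1},{"dr":[0,0,0],"travel":[0,0,0],"fingers":-1}]'
python3 - <<'E'
from h import *
import json
s=telemetry.state();print(s["ee_pos"],s["tcp_rot"],s["time_s"])
c=imaging.calibration("wrist");im=imaging.get_image("wrist");cv2.imwrite("pics/w2.png",im)
json.dump({k:np.array(v).tolist() for k,v in c.items() if k in("K","world_to_cam")},open("w2.json","w"))
m=cv2.morphologyEx(mask(im,"green"),cv2.MORPH_CLOSE,np.ones((5,5)))
b=blobs(m)[0];q=quad(b);w=np.array([onplane(c,p,26,True)[:2] for p in q])
print(q.tolist(),w.round(1).tolist(),w.mean(0).round(1),np.linalg.norm(w-np.roll(w,1,0),axis=1).round(1))
cv2.imwrite("pics/w2c.png",im)
E
```

```text
time_s: 3.15
ee_pos: [516.5, -164.1, 174.7]
tcp_rot: [180.0, -0.0, 83.8]
wrist_force: [1.0, -0.2, 0.1]
gripper_width: 85.6
time_s: 3.48
ee_pos: [516.7, -162.9, 174.4]
tcp_rot: [180.0, -0.0, 92.6]
wrist_force: [-0.2, -0.3, 0.5]
gripper_width: 85.5
[ 516.69199164 -162.87724147  174.43385513] [ 1.79999843e+02 -2.29460580e-02  9.26399200e+01] 3.4833
[[368, 172], [361, 260], [184, 260], [176, 172]] [[602.5, -141.2], [608.3, -233.3], [425.7, -242.0], [422.4, -149.5]] [ 514.7 -191.5] [180.3  92.2 182.9  92.6]
```

View pics/w2.png

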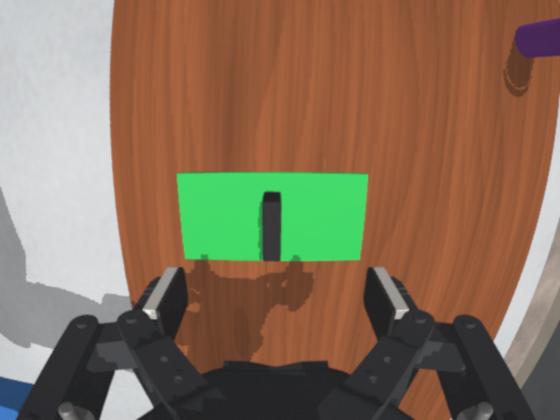

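The cover is in view with corners (176,172), (368,172), (361,260), (184,260) and its rib at x≈271. I'll descend onto the rib.

```bash
python3 -m crank '[{"dr":[0,0,0],"travel":[-14,-1.5,10],"fingers":-1},{"dr":[0,0,0],"travel":[-15,-1.8,20],"fingers":-1},{"dr":[0,0,0],"travel":[0,0,30],"fingers":-1},{"dr":[0,0,0],"travel":[0,0,30],"fingers":-1},{"dr":[0,0,0],"travel":[0,0,25],"fingers":-1},{"dr":[0,0,0],"travel":[0,0,15],"fingers":-1},{"dr":[0,0,0],"travel":[0,0,9],"fingers":-1},{"dr":[0,0,0],"travel":[0,0,5],"fingers":-1},{"dr":[0,0,0],"travel":[0,0,0],"fingers":-1}]' 80
python3 -m crank '[{"dr":[0,0,0],"travel":[0,0,0],"fingers":1},{"dr":[0,0,0],"travel":[0,0,0],"fingers":1},{"dr":[0,0,0],"travel":[0,0,0],"fingers":1},{"dr":[0,0,0],"travel":[0,0,0],"fingers":1},{"dr":[0,0,0],"travel":[0,0,0],"fingers":1},{"dr":[0,0,0],"travel":[0,0,0],"fingers":1},{"dr":[0,0,0],"travel":[0,0,0],"fingers":1},{"dr":[0,0,0],"travel":[0,0,0],"fingers":1},{"dr":[0,0,0],"travel":[0,0,0],"fingers":1}]' 80
```

```text
time_s: 4.28
ee_pos: [514.6, -193.0, 29.5]
tcp_rot: [-179.9, -0.0, 92.7]
wrist_force: [-1.5, -0.7, -0.4]
gripper_width: 85.5
time_s: 5.03
ee_pos: [515.2, -193.3, 31.0]
tcp_rot: [179.9, 0.0, 92.7]
wrist_force: [-1.2, 0.9, 5.2]
gripper_width: 14.8
```

```bash
python3 -m crank '[{"dr":[0,0,0],"travel":[0,0,-8],"fingers":1},{"dr":[0,0,0],"travel":[0,0,-20],"fingers":1},{"dr":[0,0,0],"travel":[0,0,-30],"fingers":1},{"dr":[0,0,0],"travel":[0,0,-30],"fingers":1},{"dr":[0,0,0],"travel":[0,0,-30],"fingers":1},{"dr":[0,0,0],"travel":[0,0,-12],"fingers":1},{"dr":[0,0,0],"travel":[0,0,0],"fingers":1}]'
python3 -m crank '[{"dr":[0,0,0],"travel":[15,1,0],"fingers":1},{"dr":[0,0,0],"travel":[30,3,0],"fingers":1},{"dr":[0,0,0],"travel":[36,4,0],"fingers":1},{"dr":[0,0,0],"travel":[36,4,0],"fingers":1},{"dr":[0,0,0],"travel":[36,4,0],"fingers":1},{"dr":[0,0,0],"travel":[36,4,0],"fingers":1},{"dr":[0,0,0],"travel":[36,4,0],"fingers":1},{"dr":[0,0,0],"travel":[36,4,0],"fingers":1},{"dr":[0,0,0],"travel":[36,4,0],"fingers":1},{"dr":[0,0,0],"travel":[36,4,0],"fingers":1}]'
python3 -m crank '[{"dr":[0,0,0],"travel":[25,0,0],"fingers":1},{"dr":[0,0,0],"travel":[8,0,0],"fingers":1},{"dr":[0,0,3.2],"travel":[0,0,0],"fingers":1},{"dr":[0,0,3.2],"travel":[0,0,0],"fingers":1},{"dr":[0,0,3.2],"travel":[0,0,0],"fingers":1},{"dr":[0,0,0],"travel":[0,0,0],"fingers":1},{"dr":[0,0,0],"travel":[0,0,0],"fingers":1},{"dr":[0,0,0],"travel":[0,0,0],"fingers":1}]'
python3 - <<'E'
from h import *
import json
s=telemetry.state();print(s["ee_pos"],s["tcp_rot"],s["time_s"],s["wrist_force"],s["gripper_width"])
c=imaging.calibration("wrist");im=imaging.get_image("wrist");cv2.imwrite("pics/w3.png",im)
json.dump({k:np.array(v).tolist() for k,v in c.items() if k in("K","world_to_cam")},open("w3.json","w"))
m=mask(im,"green");b=blobs(m)[0];q=quad(b);zt=s["ee_pos"][2]-5
w=np.array([onplane(c,p,zt,True)[:2] for p in q])
print(q.tolist(),w.round(1).tolist(),np.linalg.norm(w-np.roll(w,1,0),axis=1).round(1))
E
```

```text
time_s: 5.62
ee_pos: [516.6, -193.9, 163.8]
tcp_rot: [179.6, 0.2, 92.7]
wrist_force: [0.3, 0.7, -1.4]
gripper_width: 15.1
time_s: 6.45
ee_pos: [534.0, 142.6, 158.6]
tcp_rot: [-179.8, 0.0, 92.7]
wrist_force: [1.5, 0.4, -1.1]
gripper_width: 14.7
time_s: 7.12
ee_pos: [533.4, 173.4, 159.6]
tcp_rot: [-179.9, 0.0, 83.1]
wrist_force: [-0.0, 0.0, -1.0]
gripper_width: 14.9
[533.39021453 173.44327333 159.61681665] [-1.79923469e+02  3.96326033e-02  8.31063018e+01] 7.1167 [-0.04272077  0.03012121 -1.01082298] 14.935095762230963
[[457, 174], [422, 323], [129, 322], [92, 174]] [[632.3, 211.0], [618.6, 118.1], [438.3, 140.5], [445.3, 233.5]] [188.3  93.9 181.7  93.3]
```

View pics/w3.png

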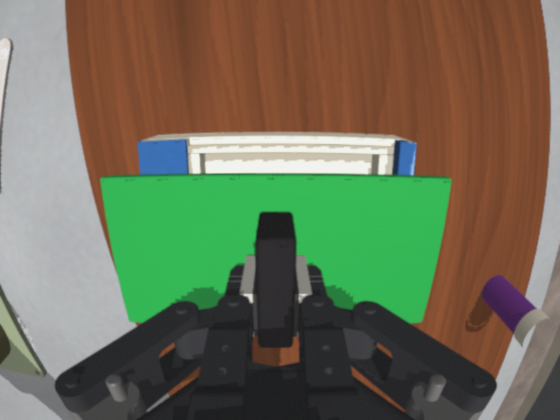

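Run:
```python
from h import *
import json
c=json.load(open("w3.json"));im=cv2.imread("pics/w3.png");m=mask(im,"green");zt=154.6
a=np.radians(-6.95);ex=np.array([np.cos(a),np.sin(a)]);ey=np.array([-ex[1],ex[0]])
tc=np.array([533.4,173.4])
def fit(P):
    P=np.array([(onplane(c,p,zt,True)[:2]-tc) for p in P]);P=np.c_[P@ex,P@ey].astype(np.float32)
    vx,vy,x0,y0=cv2.fitLine(P,cv2.DIST_HUBER,0,.01,.01).ravel();return vx,vy,x0,y0
def col(u,k):
    ys=np.where(m[:,u])[0];return (u,ys[0]-.5 if k==0 else ys[-1]+.5)
def row(v,k):
    xs=np.where(m[v])[0];return (xs[0]-.5 if k==0 else xs[-1]+.5,v)
for n,P in(("+y",[col(u,0) for u in list(range(120,250,5))+list(range(300,430,5))]),("-y",[col(u,1) for u in list(range(140,185,4))+list(range(375,412,4))]),("-x",[row(v,0) for v in range(195,310,5)]),("+x",[row(v,1) for v in range(195,310,5)])):
    f=fit(P);print(n,"angle",np.degrees(np.arctan2(f[1],f[0])).round(2),"pt rel TCP (tray axes)",np.round(f[2:],1))
T=np.array(c["world_to_cam"]);print((-T[:3,:3].T@T[:3,3]).round(1))
```

```text
+y angle -0.06 pt rel TCP (tray axes) [-1.4 47.6]
-y angle -0.07 pt rel TCP (tray axes) [ -1.9 -34. ]
-x angle -89.4 pt rel TCP (tray axes) [-90.2   2.2]
+x angle -89.99 pt rel TCP (tray axes) [90.5  5. ]
[543.4 253.4 301.4]
```

Cover in hand: square to the tray, and its centre is about 0.9 mm towards +y of the TCP. I'll move to pre-insertion and tilt 11°, then check from outside.

```bash
python3 -m crank '[{"dr":[0,0,0],"travel":[0,9,10],"fingers":1},{"dr":[0,0,0],"travel":[-0.6,9,15],"fingers":1},{"dr":[0,0,0],"travel":[0,9.2,15],"fingers":1},{"dr":[-3.7,0,0],"travel":[0,0,0],"fingers":1},{"dr":[-3.7,0,0],"travel":[0,0,0],"fingers":1},{"dr":[-3.7,0,0],"travel":[0,0,0],"fingers":1},{"dr":[0,0,0],"travel":[0,0,0],"fingers":1},{"dr":[0,0,0],"travel":[0,0,0],"fingers":1},{"dr":[0,0,0],"travel":[0,0,0],"fingers":1}]'
python3 - <<'E'
from h import *
s=telemetry.state();print(s["ee_pos"],s["tcp_rot"],s["wrist_force"])
Rm=R.from_euler("xyz",s["tcp_rot"],degrees=True).as_matrix();print(Rm.round(3).tolist())
for n in("side","top"):
    im=imaging.get_image(n);cv2.imwrite(f"pics/{n}4.png",im)
a=cv2.imread("pics/side4.png")[100:220,200:360];b=cv2.imread("pics/top4.png")[150:280,160:300]
cv2.imwrite("pics/c4.png",np.hstack([cv2.resize(a,(480,360),interpolation=cv2.INTER_CUBIC),cv2.resize(b,None,fx=2.2,fy=360/130,interpolation=cv2.INTER_CUBIC)]))
E
```

```text
time_s: 7.92
ee_pos: [561.6, 170.2, 120.3]
tcp_rot: [168.9, -0.0, 83.1]
wrist_force: [-0.3, 0.8, -1.0]
gripper_width: 14.9
[561.57160621 170.22108864 120.31405994] [ 1.68918757e+02 -1.78209301e-02  8.30728374e+01] [-0.27226094  0.81174458 -0.98283092]
[[0.121, 0.974, 0.191], [0.993, -0.118, -0.023], [0.0, 0.192, -0.981]]
```

View pics/c4.png

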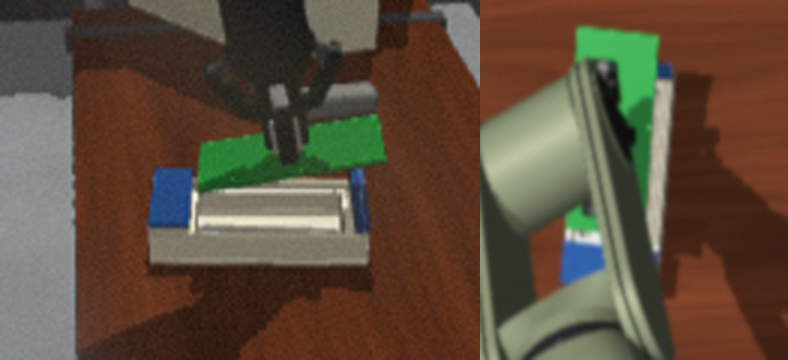

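The picture shows the cover's left end low beside the lip and its right end above the catch; the direction is right. Now I'll lower towards the ledge.

```bash
python3 -m crank '[{"dr":[0,0,0],"travel":[-0.7,-1.9,9.8],"fingers":1},{"dr":[0,0,0],"travel":[0,-2.4,12],"fingers":1},{"dr":[0,0,0],"travel":[0,-1.9,9.8],"fingers":1},{"dr":[0,0,0],"travel":[0,-1,5],"fingers":1},{"dr":[0,0,0],"travel":[0,0,0],"fingers":1},{"dr":[0,0,0],"travel":[0,0,0],"fingers":1}]'
python3 -m crank '[{"dr":[0,0,0],"travel":[0,-0.4,2],"fingers":1},{"dr":[0,0,0],"travel":[0,0,0],"fingers":1}]'
python3 -m crank '[{"dr":[0,0,0],"travel":[0,-0.4,2],"fingers":1},{"dr":[0,0,0],"travel":[0,0,0],"fingers":1}]'
python3 -m crank '[{"dr":[0,0,0],"travel":[0,-0.4,2],"fingers":1},{"dr":[0,0,0],"travel":[0,0,0],"fingers":1}]'
```

```text
time_s: 8.52
ee_pos: [560.7, 169.5, 82.5]
tcp_rot: [168.9, 0.0, 83.1]
wrist_force: [0.2, -0.7, -2.5]
gripper_width: 14.9
time_s: 8.68
ee_pos: [560.9, 169.6, 81.2]
tcp_rot: [168.9, -0.0, 83.1]
wrist_force: [-0.2, 0.5, -1.8]
gripper_width: 14.7
time_s: 8.85
ee_pos: [560.6, 169.5, 79.0]
tcp_rot: [168.9, -0.0, 83.1]
wrist_force: [-0.2, 0.3, -1.5]
gripper_width: 15.3
time_s: 9.02
ee_pos: [560.4, 169.5, 76.7]
tcp_rot: [168.9, 0.0, 83.1]
wrist_force: [-0.2, -0.2, -1.5]
gripper_width: 14.9
```

```bash
for i in 1 2 3; do python3 -m crank '[{"dr":[0,0,0],"travel":[0,-0.3,1.4],"fingers":1},{"dr":[0,0,0],"travel":[0,0,0],"fingers":1},{"dr":[0,0,0],"travel":[0,0,0],"fingers":1}]' | grep -E "pos|force|rot"; done
```

```text
ee_pos: [560.5, 169.5, 75.4]
tcp_rot: [168.9, -0.0, 83.1]
wrist_force: [0.4, 0.0, -1.2]
ee_pos: [560.6, 169.5, 74.1]
tcp_rot: [168.9, -0.0, 83.1]
wrist_force: [-0.7, -0.5, -1.6]
ee_pos: [560.9, 169.6, 73.3]
tcp_rot: [168.9, -0.0, 83.1]
wrist_force: [-1.0, -2.3, 5.6]
```

Ledge contact at TCP z≈73.5, as predicted. Next, slide under the lip.

```bash
python3 -m crank '[{"dr":[0,0,0],"travel":[0,0.1,-0.6],"fingers":1},{"dr":[0,0,0],"travel":[0,-2.9,-0.6],"fingers":1},{"dr":[0,0,0],"travel":[0,-2.9,-0.6],"fingers":1},{"dr":[0,0,0],"travel":[0,0,0],"fingers":1}]'| grep -E "pos|force|rot";  python3 -m crank '[{"dr":[0,0,0],"travel":[0,-2.9,-0.6],"fingers":1},{"dr":[0,0,0],"travel":[0,-2.9,-0.6],"fingers":1},{"dr":[0,0,0],"travel":[0,0,0],"fingers":1}]'| grep -E "pos|force|rot"; for i in 1 2; do python3 -m crank '[{"dr":[0,0,0],"travel":[0,-2.9,-0.6],"fingers":1},{"dr":[0,0,0],"travel":[0,0,0],"fingers":1}]' | grep -E "pos|force|rot"; done
```

```text
ee_pos: [555.7, 170.5, 74.0]
tcp_rot: [168.7, -0.1, 83.1]
wrist_force: [3.1, -0.0, 4.0]
ee_pos: [548.8, 171.3, 73.8]
tcp_rot: [168.8, -0.0, 83.1]
wrist_force: [3.2, -0.1, 4.3]
ee_pos: [545.8, 171.6, 73.7]
tcp_rot: [168.9, -0.0, 83.1]
wrist_force: [3.2, 1.0, 5.3]
ee_pos: [542.8, 171.8, 73.7]
tcp_rot: [168.9, -0.0, 83.1]
wrist_force: [3.5, 0.4, 5.3]
```

```bash
python3 -m crank '[{"dr":[0,0,0],"travel":[0,-2.8,-1.2],"fingers":1},{"dr":[0,0,0],"travel":[0,0,0],"fingers":1},{"dr":[0,0,0],"travel":[0,0,0],"fingers":1}]' | grep -E "pos|force|rot"; for i in 1 2; do python3 -m crank '[{"dr":[0,0,0],"travel":[0,-2.9,-0.6],"fingers":1},{"dr":[0,0,0],"travel":[0,0,0],"fingers":1},{"dr":[0,0,0],"travel":[0,0,0],"fingers":1}]' | grep -E "pos|force|rot"; done
```

```text
ee_pos: [539.9, 172.2, 73.9]
tcp_rot: [168.9, -0.0, 83.1]
wrist_force: [4.2, 1.1, 2.1]
ee_pos: [537.6, 172.5, 74.1]
tcp_rot: [168.8, -0.0, 83.1]
wrist_force: [5.1, -0.9, 2.0]
ee_pos: [535.1, 172.9, 74.3]
tcp_rot: [168.8, -0.0, 83.1]
wrist_force: [6.6, -1.2, 0.9]
```

```bash
for i in 1 2 3 4; do python3 -m crank '[{"dr":[0,0,0],"travel":[0,-1.5,-0.3],"fingers":1},{"dr":[0,0,0],"travel":[0,0,0],"fingers":1},{"dr":[0,0,0],"travel":[0,0,0],"fingers":1}]' | grep -E "pos|force|rot"; done
```

```text
ee_pos: [534.1, 173.1, 74.4]
tcp_rot: [168.7, -0.0, 83.1]
wrist_force: [8.5, -0.1, 1.0]
ee_pos: [532.8, 173.3, 74.5]
tcp_rot: [168.7, -0.1, 83.1]
wrist_force: [8.0, -0.8, 0.5]
ee_pos: [531.5, 173.4, 74.6]
tcp_rot: [168.7, -0.1, 83.1]
wrist_force: [8.7, -1.0, 0.0]
ee_pos: [530.3, 173.6, 74.7]
tcp_rot: [168.6, -0.1, 83.1]
wrist_force: [10.1, -1.8, 0.3]
```

The bar is pressed ≈12 mm (8–10 N) with the cover tilted 11.3°. Now I'll level it, pivoting about the lower edge.

```bash
python3 -m crank '[{"dr":[2.8,0,0],"travel":[0,0.45,4.4],"fingers":1},{"dr":[0,0,0],"travel":[0,0,0],"fingers":1},{"dr":[0,0,0],"travel":[0,0,0],"fingers":1}]' | grep -E "pos|force|rot"; python3 -m crank '[{"dr":[2.8,0,0],"travel":[0,0.4,4.6],"fingers":1},{"dr":[0,0,0],"travel":[0,0,0],"fingers":1},{"dr":[0,0,0],"travel":[0,0,0],"fingers":1}]' | grep -E "pos|force|rot|width"
```

```text
ee_pos: [531.4, 173.4, 70.0]
tcp_rot: [171.5, -0.1, 83.1]
wrist_force: [8.2, -0.3, 1.1]
ee_pos: [532.3, 173.3, 65.6]
tcp_rot: [174.3, -0.1, 83.1]
wrist_force: [7.8, -0.2, 1.8]
gripper_width: 14.8
```

```bash
python3 -m crank '[{"dr":[2.8,0,0],"travel":[0,0.4,4.3],"fingers":1},{"dr":[0,0,0],"travel":[0,0,0],"fingers":1},{"dr":[0,0,0],"travel":[0,0,0],"fingers":1}]' | grep -E "pos|force|rot"; python3 -m crank '[{"dr":[1.4,0,0],"travel":[0,0.2,2.2],"fingers":1},{"dr":[0,0,0],"travel":[0,0,0],"fingers":1},{"dr":[0,0,0],"travel":[0,0,0],"fingers":1}]' | grep -E "pos|force|rot|width"
```

```text
ee_pos: [533.0, 173.2, 61.2]
tcp_rot: [177.1, -0.1, 83.1]
wrist_force: [7.7, -0.3, 1.7]
ee_pos: [533.3, 173.2, 59.1]
tcp_rot: [178.5, -0.1, 83.1]
wrist_force: [7.5, -0.5, 1.0]
gripper_width: 14.8
```

```bash
python3 -m crank '[{"dr":[1.4,0,0],"travel":[0,0.2,2.2],"fingers":1},{"dr":[0,0,0],"travel":[0,0,0],"fingers":1},{"dr":[0,0,0],"travel":[0,0,0],"fingers":1}]' | grep -E "pos|force|rot|width"
python3 -m crank '[{"dr":[0,0,0],"travel":[0,0,0.8],"fingers":1},{"dr":[0,0,0],"travel":[0,0,0],"fingers":1},{"dr":[0,0,0],"travel":[0,0,0],"fingers":1}]' | grep -E "pos|force|rot|width"
python3 - <<'E'
from h import *
print(telemetry.state()["torque"])
a=imaging.get_image("side");w=imaging.get_image("wrist")
cv2.imwrite("pics/c5.png",np.hstack([cv2.resize(a[130:210,230:340],(440,320),interpolation=cv2.INTER_CUBIC),cv2.resize(w[130:360,110:440],None,fx=1.06,fy=320/230)]))
E
```

```text
ee_pos: [533.6, 173.2, 57.0]
tcp_rot: [179.9, -0.1, 83.1]
wrist_force: [8.2, -0.1, 1.4]
gripper_width: 14.7
ee_pos: [533.6, 173.2, 57.0]
tcp_rot: [179.9, -0.1, 83.1]
wrist_force: [6.6, -0.4, 5.8]
gripper_width: 14.6
[-0.12249412 -0.76582949  0.14342839]
```

View pics/c5.png

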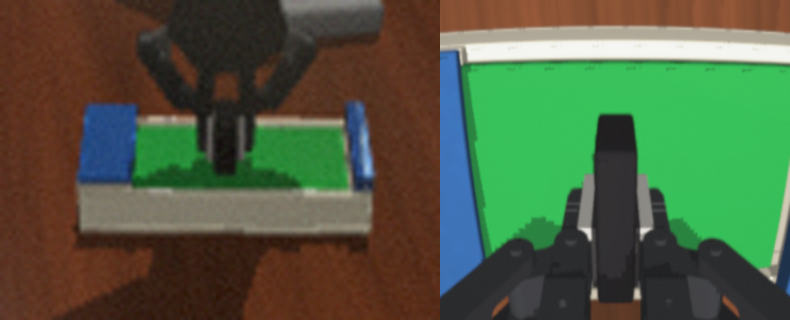

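The cover lies flat inside the tray, with its right edge still clear of the catch. Guide it +x to the wall with the bar pushing.

```bash
for i in 1 2 3 4; do python3 -m crank '[{"dr":[0,0,0],"travel":[0,2,0],"fingers":1},{"dr":[0,0,0],"travel":[0,0,0],"fingers":1},{"dr":[0,0,0],"travel":[0,0,0],"fingers":1}]' | grep -E "pos|force|rot"; done
```

```text
ee_pos: [533.6, 173.2, 56.9]
tcp_rot: [-179.9, -0.0, 83.1]
wrist_force: [1.6, 1.1, 9.7]
ee_pos: [533.7, 173.1, 56.9]
tcp_rot: [-179.7, -0.0, 83.1]
wrist_force: [-4.3, 2.1, 13.1]
ee_pos: [535.6, 172.9, 56.9]
tcp_rot: [-179.7, -0.0, 83.1]
wrist_force: [-4.0, 2.1, 13.4]
ee_pos: [537.3, 172.6, 56.9]
tcp_rot: [-179.7, -0.0, 83.1]
wrist_force: [-5.4, 2.1, 13.4]
```

```bash
python3 -m crank '[{"dr":[0,0,0],"travel":[0,0,-0.8],"fingers":1},{"dr":[0,0,0],"travel":[0,0,0],"fingers":1},{"dr":[0,0,0],"travel":[0,0,0],"fingers":1}]' | grep -E "pos|force|rot"; for i in 1 2 3; do python3 -m crank '[{"dr":[0,0,0],"travel":[0,1.5,0],"fingers":1},{"dr":[0,0,0],"travel":[0,0,0],"fingers":1},{"dr":[0,0,0],"travel":[0,0,0],"fingers":1}]' | grep -E "pos|force|rot"; done
```

```text
ee_pos: [538.7, 172.4, 57.0]
tcp_rot: [-179.8, -0.0, 83.1]
wrist_force: [-0.8, 1.9, 7.6]
ee_pos: [539.5, 172.3, 57.0]
tcp_rot: [-179.7, -0.0, 83.0]
wrist_force: [-1.7, 3.0, 7.9]
ee_pos: [540.8, 172.1, 56.9]
tcp_rot: [-179.7, -0.0, 83.0]
wrist_force: [-4.0, 2.7, 8.3]
ee_pos: [541.6, 171.9, 56.9]
tcp_rot: [-179.6, 0.0, 83.0]
wrist_force: [-5.4, 3.2, 10.9]
```

```bash
python3 -m crank '[{"dr":[0,0,0],"travel":[0,0,-0.6],"fingers":1},{"dr":[0,0,0],"travel":[0,0,0],"fingers":1}]' | grep -E "pos|force|rot"; for i in 1 2 3; do python3 -m crank '[{"dr":[0,0,0],"travel":[0,1.5,0],"fingers":1},{"dr":[0,0,0],"travel":[0,0,0],"fingers":1},{"dr":[0,0,0],"travel":[0,0,0],"fingers":1}]' | grep -E "pos|force|rot"; done
```

```text
ee_pos: [541.6, 171.8, 57.1]
tcp_rot: [-179.6, 0.0, 83.1]
wrist_force: [-4.7, 1.7, 7.3]
ee_pos: [541.6, 171.8, 57.1]
tcp_rot: [-179.4, 0.0, 83.0]
wrist_force: [-8.3, 3.6, 9.6]
ee_pos: [541.6, 171.7, 57.1]
tcp_rot: [-179.3, 0.1, 83.0]
wrist_force: [-13.1, 3.7, 12.5]
ee_pos: [541.6, 171.7, 57.2]
tcp_rot: [-179.1, 0.1, 83.0]
wrist_force: [-15.9, 4.8, 15.0]
```

Firm stop at TCP x=541.6, so the cover is against the end wall. I'll relax, release and rise.

```bash
python3 -m crank '[{"dr":[0,0,0],"travel":[0,-3,-0.6],"fingers":1},{"dr":[0,0,0],"travel":[0,0,0],"fingers":1},{"dr":[0,0,0],"travel":[0,0,0],"fingers":1}]' | grep -E "pos|force|rot"
python3 -m crank '[{"dr":[0,0,0],"travel":[0,0,0],"fingers":-0.2},{"dr":[0,0,0],"travel":[0,0,0],"fingers":-0.2},{"dr":[0,0,0],"travel":[0,0,0],"fingers":-0.2},{"dr":[0,0,0],"travel":[0,0,0],"fingers":-0.2},{"dr":[0,0,0],"travel":[0,0,-5],"fingers":-0.2},{"dr":[0,0,0],"travel":[0,0,-20],"fingers":-0.2},{"dr":[0,0,0],"travel":[0,0,-35],"fingers":-0.2},{"dr":[0,0,0],"travel":[0,0,-35],"fingers":-0.2},{"dr":[0,0,0],"travel":[0,0,-20],"fingers":-0.2},{"dr":[0,0,0],"travel":[0,0,0],"fingers":-0.2}]'
python3 - <<'E'
from h import *
import json
c=imaging.calibration("wrist")
json.dump({k:np.array(v).tolist() for k,v in c.items() if k in("K","world_to_cam")},open("w6.json","w"))
a=imaging.get_image("side");w=imaging.get_image("wrist");cv2.imwrite("pics/w6.png",w);cv2.imwrite("pics/s6.png",a)
cv2.imwrite("pics/c6.png",np.hstack([cv2.resize(a[130:210,230:340],(330,400),interpolation=cv2.INTER_CUBIC),cv2.resize(w[130:310,130:420],(464,400),interpolation=cv2.INTER_CUBIC)]))
E
```

```text
ee_pos: [541.7, 171.7, 57.3]
tcp_rot: [-179.4, 0.1, 83.1]
wrist_force: [-7.5, 2.6, 7.6]
time_s: 18.03
ee_pos: [548.6, 172.0, 178.5]
tcp_rot: [179.5, -0.2, 83.1]
wrist_force: [0.6, 0.4, 0.5]
gripper_width: 51.5
```

View pics/c6.png

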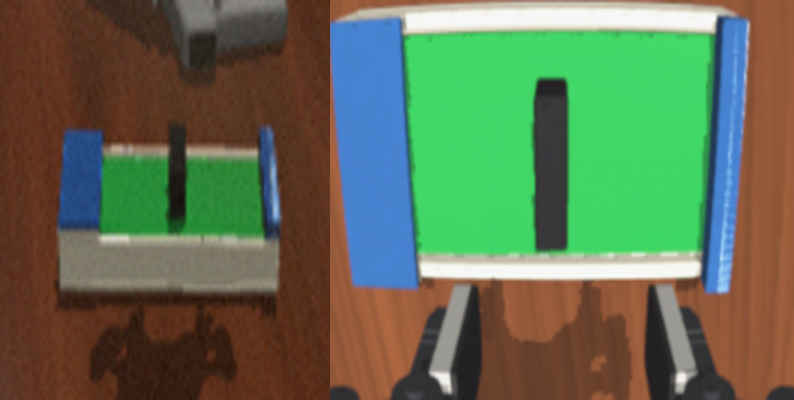

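Run:
```python
from h import *
import json
c=json.load(open("w6.json"));im=cv2.imread("pics/w6.png");g=mask(im,"green");bl=mask(im,"blue")
a=np.radians(-6.95);ex=np.array([np.cos(a),np.sin(a)]);ey=np.array([-ex[1],ex[0]]);o=np.array([534.4,173.7])
f=lambda uv,z:np.round([(onplane(c,uv,z,True)[:2]-o)@ex,(onplane(c,uv,z,True)[:2]-o)@ey],1)
for v in(180,200,220,235):
    xs=np.where(g[v])[0];d=np.diff(xs);k=d.argmax();L,Rr=xs[0]-.5,xs[-1]+.5;r0,r1=xs[k]+.5,xs[k+1]-.5
    print(v,"lip edge z61",f((L,v),61),"catch z56",f((Rr,v),56),"rib L/R top z86",f((r0,v),86),f((r1,v),86),"base z52",f((r0,v),52),f((r1,v),52))
ys=np.where(g[:,220])[0];print("cover y edges z52",f((220,ys[0]-.5),52),f((220,ys[-1]+.5),52))
```

```text
180 lip edge z61 [-67.1  18. ] catch z56 [94.9 16.5] rib L/R top z86 [ 2.  23.3] [16.9 23.2] base z52 [ 0.4 15.1] [17.4 15. ]
200 lip edge z61 [-66.8   0.4] catch z56 [95.4 -1.5] rib L/R top z86 [1.8 7.7] [16.9  7.7] base z52 [ 0.1 -2.7] [17.4 -2.7]
220 lip edge z61 [-66.7 -18. ] catch z56 [ 95.3 -20.2] rib L/R top z86 [ 1.5 -8.4] [17.  -8.4] base z52 [ -0.2 -21.2] [ 17.5 -21.2]
235 lip edge z61 [-66.3 -32.2] catch z56 [ 94.8 -34.8] rib L/R top z86 [  2.1 -21. ] [ 17. -21.] base z52 [  0.4 -35.6] [ 17.5 -35.6]
cover y edges z52 [-30.7  45.9] [-35.1 -44.2]
```

Relative to the lip and catch, the rib sits at x≈8 mm (target 8.5) and the cover at y≈1 mm. The arm is clear, so I'll hand in.

```bash
python3 -c "
from station import workorder,telemetry
print(telemetry.state()['wrist_force'],workorder.sign_off())"
```

```text
the job is handed in; nothing more can be done
[-0.16041628 -0.58903885 -0.3880808 ] None
```

The tray is closed over the depressor and the job is handed in at about 18 s of the 45 s allowed. I gripped the cover by its rib, tilted it 11°, and slid its lower edge along the ledge under the lip. I pushed the bar back about 12 mm, levelled the cover into the tray, guided it to the end wall under the catch, and released it.

**Last checks:**
- **Cover position:** it sits at x≈8–9 mm (target 8.5) and y≈+1 mm, and it looks level in both camera views.
- **Seating height:** the TCP stood at 57 mm, as predicted for the cover on the ledge, and the cover hit a firm stop at the end wall.
- **Robot:** it stands about 120 mm above the tray with no contact force.

**What was less certain:**
- **Camera scale:** the wrist camera read the lip-to-catch opening as 162 mm instead of 159 mm, so the position along the tray carries about 1 mm of error.
- **Bar and depressor:** neither could be seen once the cover was on. I inferred the bar travel from contact forces and the cover's position.
- **Sliding home:** the cover needed a gentle push because friction held it against the bar.
- **Bystanders:** I did not measure them again at the end, but the arm's path stayed clear of them.

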